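# Put the square and the marker away in the layout tray

## Robot

A 6-joint arm with a two-finger parallel gripper is mounted at the origin on a cart in front of the work surface, level with it; the furniture and walls round the work are solid. World frame = base frame: x ahead of the robot, y to its left, z up, the work surface at z = 0. Lengths are in m, angles in rad, forces in N, time in s.
With the tool pointing down it reaches from about 0.225 to 0.875 m from the base axis. Payload 3.4 kg.
Tool frame: the origin (TCP) lies between the finger pads; the fingertips stand 14 mm ahead of it and the grasp point (between the pads) lies 5 mm behind it; z points along the fingers, y is the line along which they close (so a half turn about z gives the same grasp; the last joint's range is limited). The gripper opens to 85 mm and grips with 20 to 120 N. Pads are 22 mm wide; open, the fingers measure 114 mm over their backs; the gripper's body (76 mm by 85 mm) begins 54 mm behind the grasp point. The pads swing forward as they close: fully open they stand 13 mm farther back than shut.
Start: joints at [1.092, 0.276, 1.505, -0, 1.361, -0.121], TCP at [0.201, 0.539, 0.245] pointing down, gripper open.
Joint ranges: [-2.89, 2.89], [-0.75, 2.08], [0.22, 2.7], [-1.18, 4.32], [0.11, 2.71], [-2.7, 2.7]. Speed limits (rad/s): [2.57, 2.57, 3.14, 3.14, 3.14, 3.14].

## Interface

Orientations are given as [roll, pitch, yaw] about the fixed x, y, z axes, in that order (R = Rz(yaw) Ry(pitch) Rx(roll)).
In Python, from cell import * gives the robot as it stands.
- The arm moves only by the tool apply_moves, never from a script. Its arguments are lists of equal length, an entry for each row: "travel": the shift along the tool's x, y, z each as a share of 0.75 m, from -1 to 1, a list of three; "twist": the turn about the tool's z as a share of 360 degrees, from -1 to 1. A call has exactly 10 rows; each row is the pose to reach, as a shift and turn from the pose commanded when the call began, along the tool's axes at that moment, turning the shorter way round; what a row does not reach only later rows make up. A row lasts 1/12 s, in which the tool goes at most 41.7 mm and 7.16 degrees, less where a joint would pass 70% of its speed; a pose out of reach is approached as far as the arm can. A call with a number of a shift or a turn outside -1 to 1 is refused whole. A call with a gripper value outside its range is refused whole. "hand" is the closure, from 0 (fully open) to 1 (shut), set as the call begins (left out, the last holds). The fingers move at their own pace and stop on an object; "grip_force" is the grip in N (left out, the last holds). Time passes only in rows, so rows that repeat a pose let the fingers close, or fill a call up. It gives the time, the measured TCP pose, the force, the opening and the grip force at its end, in the units of the state.
- read_state(): the state, without advancing time (a new reading comes with each control period).
- read_camera(name): name is "side" or "top" or "wrist"; returns (picture, depth): 384x512x3 uint8, red, green, blue; 384x512 float32, m along the optical axis (not along the pixel's ray), 0 where there is no reading.
- camera_info(name): a dict with "fx", "fy", "cx", "cy" (pixels), "xyz" and "rotation" of the camera in the world. Camera axes: x right, y down, z forward; pixel columns grow to the right and rows downward; lengths in m; the calibration is good to about 2 mm. A picture is of the moment at which its call begins: read the wrist's pose just before it. camera_info takes no time and is no camera call; for the wrist camera it gives the pose at the moment of the call.
- close_job(): hands the job in; it is judged then, once.
The state is a dict: "time_s": time; "joint_positions": joint angles; "qd": joint speeds; "effort": joint torques, N m; "position": TCP position; "tool_rot": TCP orientation; "contact_force": force on the tool from outside, world axes, zero at the start; "wrist_torque": the same for the moment, N m; "finger_gap": finger opening in m; "grasp_force": force on a finger pad.
Only numpy, scipy, OpenCV 4.12 (cv2) and the standard library are available. Lean on these libraries where they do the work, as an engineer would, in place of code of your own. Each camera call takes 0.05 s, during which the arm holds its last target. There are 200 camera calls.

## Task

Put the layout tools away in the plywood tray. Lay the steel square flat in its corner and, still holding it, press it gently into the corner until it bears on both aluminium rails at once, then leave it there flush with no gap. Lay the marker flat in its channel, plain end (the one without the pocket clip) slipped under the steel keeper and pushed fully home against the stop; leave the hammer and tape roll alone.

Things in the scene. Friction and masses are not known exactly. Their poses are not given: they have to be found in the camera images.
- tray: Plywood tray fixed to the table, 225 mm (x) by 240 mm (y). Origin on the table top; inside, the floor spans x -94..+119, y -114..+114 mm at z = +10 mm; a rim stands 6 mm above the floor. x points roughly away from the robot, y left. Two short punches, fixed to the floor, lie along x at y = +84 and +103 mm behind a 6 mm high divider at y = +72 mm, x -20..+100 mm.
- channel_mid (a point): Mid-point of the marker channel on the tray floor: tray x = -55, y = 0, z = +10 mm; axes as the tray. The channel runs along y, 17 mm wide inside, from a tail stop (9 mm high) at y = -76 to a home stop at y = +78 mm; its side walls are 6 mm thick and 9 mm high (16 beside the keeper) and are missing from y = -40 to +40 mm for the fingers.
- keeper_edge (a point): Lower front edge of the steel keeper plate, on the channel's centre line: tray x = -55, y = +56, z = +26 mm; axes as the tray. The 3 mm plate roofs the channel from here to the home stop, its underside 16 mm above the floor. That leaves 132 mm of the channel open, less than the marker's length: the marker must go in tilted, plain end low and first (about 10 degrees will do).
- end_rail: Aluminium rail fixed to the tray, part of the square's corner; shares the tray's origin and axes. Its face is the plane y = -65 mm, looking to +y, from x = +5 to +70 mm; 12 mm above the tray floor, 12 mm thick.
- long_rail: Aluminium rail in two pads fixed to the tray, the other side of the square's corner; shares the tray's origin and axes. Its face is the plane x = +80 mm, looking to -x; pads from y = -58 to -36 and from +25 to +50 mm, 12 mm above the tray floor and 12 mm thick; the gap between them, and 27 mm behind the pads up to the rim, is room for a finger.
- tray_corner (a point): Point on the tray floor where the planes of the two rail faces meet: tray x = +80, y = -65, z = +10 mm; axes as the tray.
- keeper_home (a point): Point on the home stop's face, on the channel's centre line, 6 mm above the tray floor: tray x = -55, y = +78, z = +16 mm; axes as the tray.
- square: Flat steel L-shaped square, 10 mm thick, about 0.2 kg, loose on the table. Origin under the centre of its 80 (x) by 120 (y) mm outline. Long leg: x +18..+40, y -60..+60 mm; short leg: y -60..-38, x -40..+40 mm. In the tray its axes match the tray's, long leg's outer face (x = +40) on the long rail, short leg's (y = -60) on the end rail. Centre of mass x = +16, y = -16 mm.
- square_heel (a point): The square's outer corner, on its underside: square x = +40, y = -60, z = 0 mm; belongs on tray_corner.
- marker: Slim capped marker, 141 mm long (y), 11.5 mm wide and thick, about 14 g, lying loose on the table; does not roll. Origin under its middle; +y points to the plain barrel end, away from the capped end with the pocket clip. In the tray +y points along the tray's +y.
- marker_plain_end (a point): Centre of the end face at the marker's plain end: marker y = +70.5, z = +6 mm; belongs on keeper_home.
- small_hammer: Small riveting hammer, 64 x 124 x 16 mm, a bystander right of the work; origin under its middle.
- tape_roll: Roll of masking tape, 48 mm across, 19 mm high, a bystander behind the work; origin under its middle.

How it is judged:
By the outcome, as a careful person would: the job done as asked, in the order asked, and still so for the second after the job is handed in, with the robot touching nothing.
It also fails if it takes over 61 s, if anything falls off the work surface, if the arm or the gripper's body presses on something with over 40 N, if the wrist force passes 120 N, or if a joint passes its speed limit or range.

## Working session

There is one attempt and no reset: what is moved stays moved. The work goes in short steps, Python scripts to look and compute and a tool call to move; the robot and the scene stay as the last step left them, time stands still between calls to the robot, and variables do not carry over. Pictures are saved under pics/ and viewed, at most 10 in all, crops included, and the job is handed in when it is done.

Besides the shell and the picture viewer there is one more tool, called after "Request:" by a JSON object that holds its "fn" and its "kwargs", one argument or row to a line. apply_moves: Moves the arm, as the interface text tells. Its arguments: {"type":"object","properties":{"travel":{"type":"array"},"twist":{"type":"array"},"hand":{"type":"number"},"grip_force":{"type":"number"}},"required":["travel","twist"]}

```bash
mkdir -p pics; ls
python3 - <<'E'
from cell import *
import cv2,numpy as np
print(read_state())
for n in ["top","side"]:
    p,d=read_camera(n); i=camera_info(n); print(n,i)
    cv2.imwrite(f"pics/{n}0.png",p[:,:,::-1]); np.savez(f"{n}0.npz",p=p,d=d,**{k:i[k] for k in i})
E
```

```text
pics
{'time_s': 0.0, 'joint_positions': array([ 1.09199122e+00,  2.76563550e-01,  1.50619474e+00, -1.60067652e-05,
        1.36067703e+00, -1.20991287e-01]), 'qd': array([ 0.00055942,  0.00049039, -0.00076958,  0.00201391,  0.0005878 ,
        0.0024303 ]), 'effort': array([ 1.22781425e-03, -4.16754377e+01, -2.45802426e+01,  1.54091924e-05,
        1.13175731e-02, -1.86800241e-05]), 'position': array([0.20114042, 0.53810655, 0.24443307]), 'tool_rot': array([-3.13976157e+00, -2.06869149e-04,  2.78378199e+00]), 'contact_force': array([0.05666335, 0.82547601, 0.14710971]), 'wrist_torque': array([-0.01742963,  0.02048354, -0.03211781]), 'grasp_force': 0.0, 'finger_gap': 0.08517385547437752}
top {'fx': 474.04063175381043, 'fy': 474.04063175381043, 'cx': 250.97743279454514, 'cy': 189.55911450104932, 'xyz': array([0.35658179, 0.0324831 , 1.10170026]), 'rotation': array([-2.9278996 ,  0.00626569, -1.56316859])}
side {'fx': 475.43555367627766, 'fy': 475.43555367627766, 'cx': 255.23593496578334, 'cy': 189.53353680825631, 'xyz': array([ 0.3113664 , -1.10059799,  0.80593877]), 'rotation': array([-2.15086905,  0.00405806, -0.22657794])}
```

View pics/top0.png

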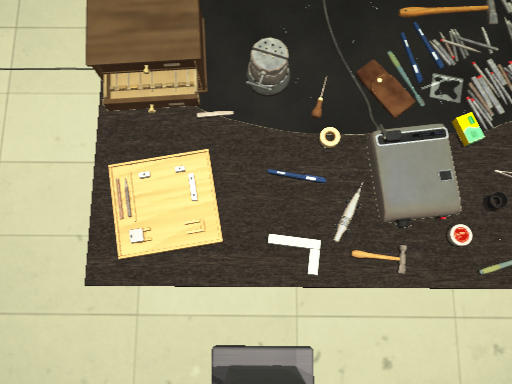

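The top view shows the tray on the left (corners about (108,165), (208,150), (222,242), (118,257)). The square's heel is near (320,241), the marker spans (268,171)–(325,180), and the hammer and tape are off to the side. Next I'll measure all of these.

```bash
cat > h.py <<'E'
from cell import *
import cv2,numpy as np
from scipy.spatial.transform import Rotation as R
def rays(i,px,z):
    px=np.atleast_2d(px).astype(float)
    d=np.c_[(px[:,0]-i["cx"])/i["fx"],(px[:,1]-i["cy"])/i["fy"],np.ones(len(px))]
    d=R.from_euler("xyz",i["rotation"]).apply(d)
    o=np.array(i["xyz"]); return o+d*((np.reshape(z,(-1,1))-o[2])/d[:,2:])
def proj(i,P):
    q=R.from_euler("xyz",i["rotation"]).inv().apply(np.atleast_2d(P)-np.array(i["xyz"]))
    return np.c_[q[:,0]/q[:,2]*i["fx"]+i["cx"],q[:,1]/q[:,2]*i["fy"]+i["cy"]]
def blob(m):
    n,l,s,c=cv2.connectedComponentsWithStats(m.astype(np.uint8)); k=1+np.argmax(s[1:,4]); return l==k
def ortho(p,i,c,ang,w,h,z,s=0.0005):
    """rectified view: x_img=-y_local (right), up=x_local; c centre world xy; s m/px"""
    u,v=np.meshgrid(np.arange(w),np.arange(h)); lx=(h/2-v)*s; ly=(w/2-u)*s
    X=c[0]+lx*np.cos(ang)-ly*np.sin(ang); Y=c[1]+lx*np.sin(ang)+ly*np.cos(ang)
    q=proj(i,np.c_[X.ravel(),Y.ravel(),np.full(X.size,z)]).astype(np.float32).reshape(h,w,2)
    return cv2.remap(p,q,None,cv2.INTER_CUBIC)
E
python3 - <<'E'
from h import *
f=np.load("top0.npz");i={k:f[k] for k in f};p=i["p"];d=i["d"]
hsv=cv2.cvtColor(p,cv2.COLOR_RGB2HSV).astype(int);
def roi(m,x0,x1,y0,y1):
    o=np.zeros_like(m);o[y0:y1,x0:x1]=m[y0:y1,x0:x1];return blob(o)
for n,m,z in [("tray",roi((hsv[...,1]>60)&(hsv[...,2]>140),95,235,140,270),.016),("square",roi((hsv[...,2]>150)&(hsv[...,1]<60),258,328,228,282),.01),("marker",roi((hsv[...,0]>95)&(hsv[...,0]<135)&(hsv[...,1]>80),255,330,160,190),.008)]:
    c=cv2.findContours(m.astype(np.uint8),cv2.RETR_EXTERNAL,cv2.CHAIN_APPROX_NONE)[0]; c=np.vstack(c)[:,0]
    W=rays(i,c,z)[:,:2]; r=cv2.minAreaRect((W*1000).astype(np.float32)); print(n,m.sum(),r,cv2.boxPoints(r).round().tolist())
W=rays(i,[[165,203],[295,252],[297,175],[330,137],[380,257]],.01);print(W)
print([d[y,x] for x,y in [(165,203),(295,242),(297,175)]])
a=cv2.resize(p[160:190,258:335],None,fx=10,fy=10,interpolation=cv2.INTER_CUBIC);b=cv2.resize(p[150:260,105:225],(0,0),fx=2.7,fy=2.7,interpolation=cv2.INTER_CUBIC)
o=np.zeros((600,770,3),np.uint8);o[:300]=a;o[300:597,:324]=b;c=cv2.resize(p[225:285,255:335],None,fx=4.8,fy=4.8);o[300:588,340:724]=c
cv2.imwrite("pics/c1.png",o[:,:,::-1])
E
```

```text
tray 9261 ((560.998291015625, 243.6953887939453), (225.44119262695312, 241.5056915283203), 10.033693313598633) [[429.0, 343.0], [471.0, 105.0], [693.0, 144.0], [651.0, 382.0]]
square 768 ((444.2179870605469, -55.340049743652344), (121.32147216796875, 79.6227798461914), 83.23690795898438) [[398.0, -111.0], [477.0, -120.0], [491.0, 0.0], [412.0, 10.0]]
marker 225 ((629.7819213867188, -65.89404296875), (139.691162109375, 14.036520957946777), 80.0201187133789) [[611.0, -133.0], [625.0, -136.0], [649.0, 2.0], [635.0, 4.0]]
[[ 0.55991916  0.2424942   0.01      ]
 [ 0.44776441 -0.06078862  0.01      ]
 [ 0.62943841 -0.06771718  0.01      ]
 [ 0.72435138 -0.14848856  0.01      ]
 [ 0.43778928 -0.25452336  0.01      ]]
[np.float32(1.1087415), np.float32(1.086068), np.float32(1.1242048)]
```

View pics/c1.png

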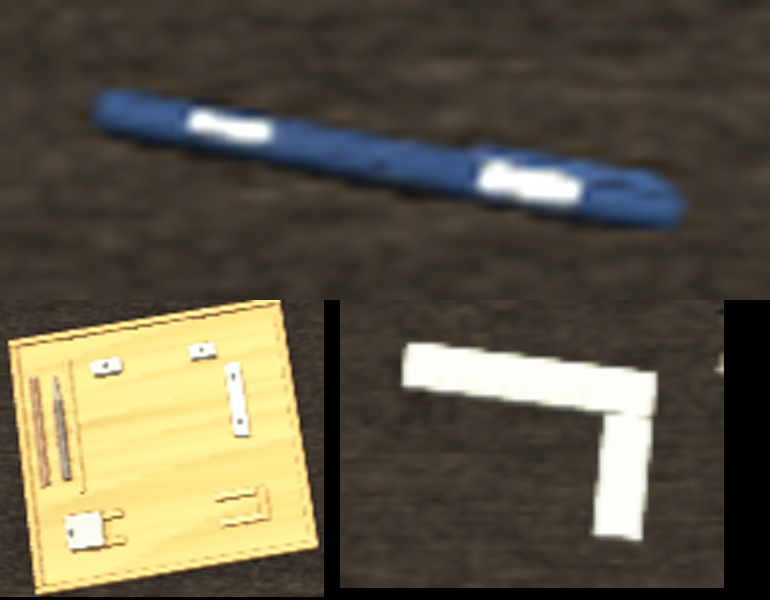

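The square's heel points away from the robot and to the right, which suits the tray. The marker's clip end is the right one (about (685,205) in the crop), so its plain end is on the left. In the tray, the keeper is at lower left and the rails are at the top and right.

```bash
cat >> h.py <<'E'
def plan(*wps, start=None):
    """each wp: x,y,z,yaw_deg (world, TCP). prints total travel shares and twist share per call"""
    s=read_state()
    if start is None: start=(*s["position"],np.degrees(s["tool_rot"][2]))
    c=np.array(start,float); print("t",s["time_s"].__round__(2),"at",c.round(4),"F",s["contact_force"].round(1),"gap",round(s["finger_gap"],4))
    for w in wps:
        w=np.array(w,float); y=np.radians(c[3]); d=w[:3]-c[:3]
        tx=d[0]*np.cos(y)+d[1]*np.sin(y); ty=d[0]*np.sin(y)-d[1]*np.cos(y); tz=-d[2]
        tw=-((w[3]-c[3]+180)%360-180)/360
        print("travel",(np.array([tx,ty,tz])/.75).round(4),"twist",round(tw,4),"dist mm",round(np.linalg.norm(d)*1e3)); c=w
E
python3 - <<'E'
from h import *
# hover over square so wrist cam sees it
plan((.35,.22,.245,121),(.4718,-.0686,.20,83.4))
E
```

```text
t 0.1 at [  0.2012   0.5382   0.2445 159.4983] F [-0.2 -0.   0.6] gap 0.0854
travel [-0.3344 -0.3279 -0.0006] twist 0.1069 dist mm 351
travel [-0.4135 -0.059   0.06  ] twist 0.1044 dist mm 316
```

Request:
{"fn": "apply_moves", "kwargs": {
  "travel": [
    [-0.3344,-0.3279,0],
    [-0.3344,-0.3279,0],
    [-0.3344,-0.3279,0],
    [-0.3344,-0.3279,0],
    [-0.3344,-0.3279,0],
    [-0.3344,-0.3279,0],
    [-0.3344,-0.3279,0],
    [-0.3344,-0.3279,0],
    [-0.3344,-0.3279,0],
    [-0.3344,-0.3279,0]
  ],
  "twist": [0.107,0.107,0.107,0.107,0.107,0.107,0.107,0.107,0.107,0.107],
  "hand": 0.3
}}

```text
time_s: 0.93
position: [0.3513, 0.2172, 0.2451]
tool_rot: [-3.141, 0.002, 2.106]
contact_force: [-0.3, -0.3, -0.1]
finger_gap: 0.0598
grasp_force: 0.0
```

Request:
{"fn": "apply_moves", "kwargs": {
  "travel": [
    [-0.4135,-0.059,0.06],
    [-0.4135,-0.059,0.06],
    [-0.4135,-0.059,0.06],
    [-0.4135,-0.059,0.06],
    [-0.4135,-0.059,0.06],
    [-0.4135,-0.059,0.06],
    [-0.4135,-0.059,0.06],
    [-0.4135,-0.059,0.06],
    [-0.4135,-0.059,0.06],
    [-0.4135,-0.059,0.06]
  ],
  "twist": [0.1044,0.1044,0.1044,0.1044,0.1044,0.1044,0.1044,0.1044,0.1044,0.1044]
}}

```text
time_s: 1.77
position: [0.472, -0.0682, 0.1995]
tool_rot: [-3.14, -0.001, 1.453]
contact_force: [-0.7, 1.6, 1.2]
finger_gap: 0.0592
grasp_force: 0.0
```

Run:
```python
from h import *
i=camera_info("wrist"); p,d=read_camera("wrist"); print(i); plan((.4718,-.0686,.20,83.4))
cv2.imwrite("pics/w1.png",p[:,:,::-1]); np.savez("w1.npz",p=p,d=d,**i)
```

```text
{'fx': 323.411458751393, 'fy': 323.411458751393, 'cx': 257.4832028185799, 'cy': 191.4234517369686, 'xyz': array([0.48159845, 0.01309895, 0.32836344]), 'rotation': array([ 2.82117808e+00,  1.70039091e-03, -1.16524009e-01])}
t 1.82 at [ 4.71500e-01 -6.73000e-02  1.99700e-01  8.33654e+01] F [0.4 0.7 0.4] gap 0.0598
travel [-0.0017  0.0006 -0.0004] twist -0.0001 dist mm 1
```

View pics/w1.png

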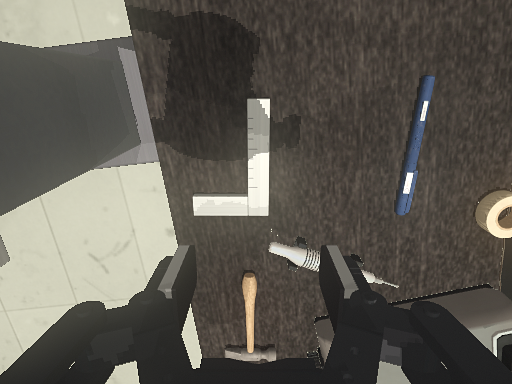

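The wrist view shows the square with its long leg along column 258 (rows 98–215) and short leg along row 205. The marker's plain end is at (428,77) and its clip end at (402,212). Now I'll refine the poses.

```bash
cat >> h.py <<'E'
def rect(i,m,z):
    c=np.vstack(cv2.findContours(m.astype(np.uint8),cv2.RETR_EXTERNAL,cv2.CHAIN_APPROX_NONE)[0])[:,0]
    r=cv2.minAreaRect((rays(i,c,z)[:,:2]*1000).astype(np.float32)); return r,cv2.boxPoints(r).round(1).tolist()
def roi(m,x0,x1,y0,y1):
    o=np.zeros_like(m);o[y0:y1,x0:x1]=m[y0:y1,x0:x1];return blob(o)
E
python3 - <<'E'
from h import *
f=np.load("w1.npz");i={k:f[k] for k in f};p=i["p"];d=i["d"]
h=cv2.cvtColor(p,cv2.COLOR_RGB2HSV).astype(int)
m=roi((h[...,2]>95)&(h[...,1]<70),180,290,85,225); print(m.sum(),rect(i,m,.01))
# depth-based 3d check
v,u=np.nonzero(cv2.erode(m.astype(np.uint8),np.ones((5,5)))); D=d[v,u]
P=np.c_[(u-i["cx"])/i["fx"]*D,(v-i["cy"])/i["fy"]*D,D];P=R.from_euler("xyz",i["rotation"]).apply(P)+i["xyz"];print("z",np.median(P[:,2]))
m=cv2.morphologyEx(((h[...,0]>95)&(h[...,0]<135)&(h[...,1]>80)).astype(np.uint8),cv2.MORPH_CLOSE,np.ones((25,9)));m=roi(m,385,445,65,225);print(m.sum(),rect(i,m,.006))
print(proj(i,[[.4718,-.0686,.01],[.4718,-.0686,.186]]))
E
```

```text
4442 (((443.32281494140625, -55.20817565917969), (119.61064147949219, 82.3239517211914), 83.3274917602539), [[395.5, -109.80000305175781], [477.29998779296875, -119.4000015258789], [491.20001220703125, -0.6000000238418579], [409.3999938964844, 9.0]])
z 0.010025321221336592
1588 (((631.3965454101562, -67.22732543945312), (140.76248168945312, 13.840275764465332), 80.40013885498047), [[612.7999877929688, -135.5], [626.5, -137.8000030517578], [650.0, 1.0], [636.2999877929688, 3.299999952316284]])
[[257.78652287 169.56327111]
 [257.50012626 258.21559589]]
```

Request:
{"fn": "apply_moves", "kwargs": {
  "travel": [
    [0,0,0.05],
    [0,0,0.1],
    [0,0,0.15],
    [0,0,0.19],
    [0,0,0.22],
    [0,0,0.235],
    [0,0,0.243],
    [0,0,0.243],
    [0,0,0.243],
    [0,0,0.243]
  ],
  "twist": [0,0,0,0,0,0,0,0,0,0]
}}

```text
time_s: 2.65
position: [0.4728, -0.0678, 0.0192]
tool_rot: [3.139, 0.0, 1.456]
contact_force: [0.4, 1.1, -0.4]
finger_gap: 0.0597
grasp_force: 0.0
```

Request:
{"fn": "apply_moves", "kwargs": {
  "travel": [
    [0,0,0],
    [0,0,0],
    [0,0,0],
    [0,0,0],
    [0,0,0],
    [0,0,0],
    [0,0,0],
    [0,0,0],
    [0,0,0],
    [0,0,0]
  ],
  "twist": [0,0,0,0,0,0,0,0,0,0],
  "hand": 1,
  "grip_force": 60
}}

```text
time_s: 3.48
position: [0.4723, -0.0683, 0.019]
tool_rot: [3.14, -0.0, 1.455]
contact_force: [-0.7, 0.8, 6.7]
finger_gap: 0.0195
grasp_force: 58.6
```

Request:
{"fn": "apply_moves", "kwargs": {
  "travel": [
    [0,0,-0.01],
    [0,0,-0.03],
    [0,0,-0.07],
    [0,0,-0.11],
    [0,0,-0.15],
    [0,0,-0.15],
    [0,0,-0.15],
    [0,0,-0.15],
    [0,0,-0.15],
    [0,0,-0.15]
  ],
  "twist": [0,0,0,0,0,0,0,0,0,0]
}}

```text
time_s: 4.32
position: [0.4707, -0.0679, 0.1291]
tool_rot: [-3.138, -0.001, 1.455]
contact_force: [-0.2, 0.3, -1.7]
finger_gap: 0.0194
grasp_force: 59.2
```

Run:
```python
from h import *
plan((.60,.20,.13,100.0))
```

```text
t 4.32 at [ 4.70700e-01 -6.79000e-02  1.29100e-01  8.33925e+01] F [-0.2  0.3 -1.7] gap 0.0194
travel [ 0.3747  0.1302 -0.0013] twist -0.0461 dist mm 297
```

Request:
{"fn": "apply_moves", "kwargs": {
  "travel": [
    [0.04,0.014,0],
    [0.08,0.028,0],
    [0.13,0.045,0],
    [0.18,0.0625,0],
    [0.23,0.08,0],
    [0.28,0.097,0],
    [0.325,0.113,0],
    [0.36,0.125,0],
    [0.3747,0.1302,0],
    [0.3747,0.1302,0]
  ],
  "twist": [-0.005,-0.01,-0.016,-0.022,-0.028,-0.034,-0.04,-0.044,-0.0461,-0.0461]
}}

```text
time_s: 5.15
position: [0.6017, 0.2022, 0.1287]
tool_rot: [-3.14, -0.001, 1.748]
contact_force: [-0.5, 0.3, -2.3]
finger_gap: 0.0198
grasp_force: 59.2
```

Run:
```python
from h import *
i=camera_info("wrist"); p,d=read_camera("wrist"); print(i); plan((.60,.20,.13,100))
cv2.imwrite("pics/w2.png",p[:,:,::-1]); np.savez("w2.npz",p=p,d=d,**i)
i=camera_info("top"); p,d=read_camera("top"); np.savez("top2.npz",p=p,d=d,**i)
```

```text
{'fx': 323.411458751393, 'fy': 323.411458751393, 'cx': 257.4832028185799, 'cy': 191.4234517369686, 'xyz': array([0.58725415, 0.28294346, 0.25757757]), 'rotation': array([2.82034135e+00, 6.87680781e-04, 1.78294670e-01])}
t 5.2 at [  0.6006   0.2002   0.1289 100.0938] F [-0.2 -1.1 -1.3] gap 0.0196
travel [-0.0001 -0.0009 -0.0015] twist 0.0003 dist mm 1
```

View pics/w2.png

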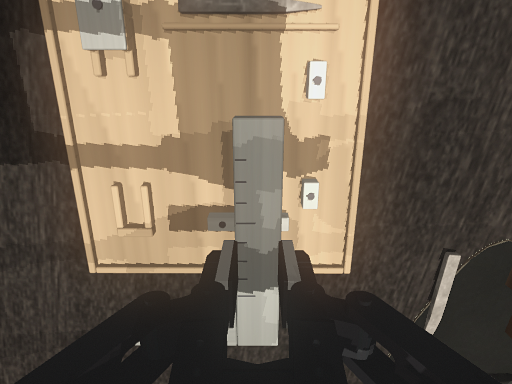

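The view shows the square held straight, its free end at (233..283,117). The rail pads are at (317,80) and (311,195), the divider at row 26 and the keeper at (103,25). I'll overlay the nominal models to check them.

```bash
cat >> h.py <<'E'
def T(pose,P):
    x,y,a=pose; P=np.atleast_2d(np.array(P,float)); c,s=np.cos(a),np.sin(a)
    return np.c_[x+P[:,0]*c-P[:,1]*s,y+P[:,0]*s+P[:,1]*c,P[:,2] if P.shape[1]>2 else np.zeros(len(P))]
def box(x0,x1,y0,y1,z): return [[x0,y0,z],[x1,y0,z],[x1,y1,z],[x0,y1,z]]
mm=1e-3
TRAY=[box(-.100,.125,-.12,.12,.016),box(-.094,.119,-.114,.114,.016),box(.08,.092,.025,.05,.022),box(.08,.092,-.058,-.036,.022),box(.005,.07,-.077,-.065,.022)]
def draw(img,i,pose,polys,col,k):
    for b in polys: cv2.polylines(img,[((proj(i,T(pose,b))+.5)*k*16-8).astype(np.int32)],True,col,1,cv2.LINE_AA,4)
E
python3 - <<'E'
from h import *
f=np.load("w2.npz");i={k:f[k] for k in f};p=i["p"];d=i["d"]
h=cv2.cvtColor(p,cv2.COLOR_RGB2HSV).astype(int)
tray=(.5487,.2415,np.radians(10.03))
for n,(x0,x1,y0,y1) in {"pad+":(295,335,50,110),"pad-":(295,328,175,215)}.items():
    m=roi((h[...,1]<50)&(h[...,2]>140),x0,x1,y0,y1); r=rect(i,m,.022)
    W=np.array(r[1])/1000; c,s=np.cos(tray[2]),np.sin(tray[2]); L=(W-tray[:2])@np.array([[c,-s],[s,c]])
    print(n,m.sum(),(L*1000).round(1).tolist(),r[0][2])
# square in tool
a=np.radians(-6.67);c,s=np.cos(a),np.sin(a); dv=np.array([.4723-.4438,-.0680+.0553]); print("tcp in square",dv@np.array([[c,-s],[s,c]]))
q=rays(i,[[233,117],[283,117]],.119); print("sq end corners",q)
o=cv2.resize(p,None,fx=1.5625,fy=1.5625,interpolation=cv2.INTER_CUBIC); draw(o,i,tray,TRAY,(255,0,0),1.5625)
cv2.imwrite("pics/o2.png",o[:,:,::-1])
E
```

```text
pad+ 653 [[79.9, 48.8], [79.9, 24.8], [91.8, 24.8], [91.7, 48.9]] 10.217211723327637
pad- 398 [[80.0, -36.6], [80.2, -57.8], [91.8, -57.8], [91.7, -36.5]] 10.23143482208252
tcp in square [ 0.02978221 -0.00930375]
sq end corners [[0.57939643 0.26809964 0.119     ]
 [0.60003704 0.27182065 0.119     ]]
```

View pics/o2.png

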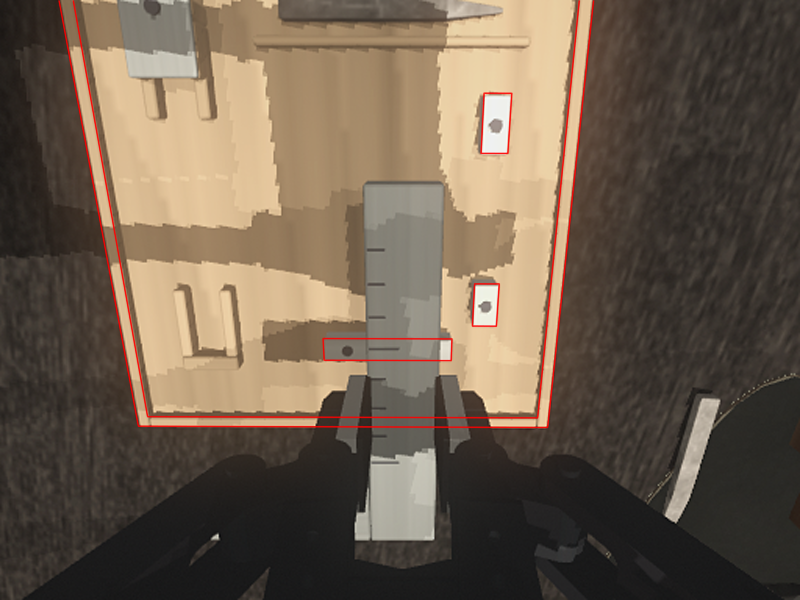

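Run:
```python
from h import *
t=(.5487,.2415,np.radians(10.1))
A=T(t,[.0638,-.0083,0])[0,:2]
plan((*A,.13,100.1),(*A,.0295,100.1))
```

```text
t 5.25 at [  0.6      0.1991   0.1291 100.0194] F [-0.8 -0.3 -1.8] gap 0.0195
travel [ 0.0567  0.0275 -0.0013] twist -0.0002 dist mm 47
travel [0.    0.    0.134] twist -0.0 dist mm 100
```

Request:
{"fn": "apply_moves", "kwargs": {
  "travel": [
    [0.03,0.014,0],
    [0.0555,0.0275,0],
    [0.0555,0.0275,0],
    [0.0555,0.0275,0.03],
    [0.0555,0.0275,0.06],
    [0.0555,0.0275,0.08],
    [0.0555,0.0275,0.1],
    [0.0555,0.0275,0.115],
    [0.0555,0.0275,0.12],
    [0.0555,0.0275,0.12]
  ],
  "twist": [0,0,0,0,0,0,0,0,0,0]
}}

```text
time_s: 6.08
position: [0.6133, 0.2428, 0.0395]
tool_rot: [-3.139, 0.001, 1.744]
contact_force: [0.5, -0.3, -3.1]
finger_gap: 0.019
grasp_force: 59.3
```

Request:
{"fn": "apply_moves", "kwargs": {
  "travel": [
    [0,0,0.003],
    [0,0,0.006],
    [0,0,0.008],
    [0,0,0.01],
    [0,0,0.012],
    [0,0,0.013],
    [0,0,0.014],
    [0,0,0.014],
    [0,0,0.014],
    [0,0,0.014]
  ],
  "twist": [0,0,0,0,0,0,0,0,0,0]
}}

```text
time_s: 6.92
position: [0.6144, 0.2443, 0.0301]
tool_rot: [3.141, -0.0, 1.745]
contact_force: [0.0, -0.0, -1.8]
finger_gap: 0.0197
grasp_force: 59.3
```

```bash
cat > look.py <<'E'
from h import *
import sys
def look(n,tray):
    i=camera_info("wrist"); p,d=read_camera("wrist"); np.savez(n+".npz",p=p,d=d,**i)
    ss=[read_state()]; 
    c,s=np.cos(tray[2]),np.sin(tray[2]); P=ss[0]["position"]
    print("tcp tray mm",((P[:2]-tray[:2])@np.array([[c,-s],[s,c]])*1000).round(1),"z",round(P[2],4),"yaw",np.degrees(ss[0]["tool_rot"][2]).round(2),"F",ss[0]["contact_force"].round(1),"M",ss[0]["wrist_torque"].round(2))
    return p,d,i
TR=(.5487,.2415,np.radians(10.1))
E
python3 - <<'E'
from look import *
p,d,i=look("w3",TR)
o=cv2.resize(p,None,fx=1.5625,fy=1.5625,interpolation=cv2.INTER_CUBIC); draw(o,i,TR,TRAY,(255,0,0),1.5625)
cv2.imwrite("pics/o3.png",o[:,:,::-1])
E
```

```text
tcp tray mm [65.2 -8.8] z 0.0301 yaw 99.99 F [ 1.   0.4 -2.6] M [-0.02 -0.02 -0.  ]
```

View pics/o3.png

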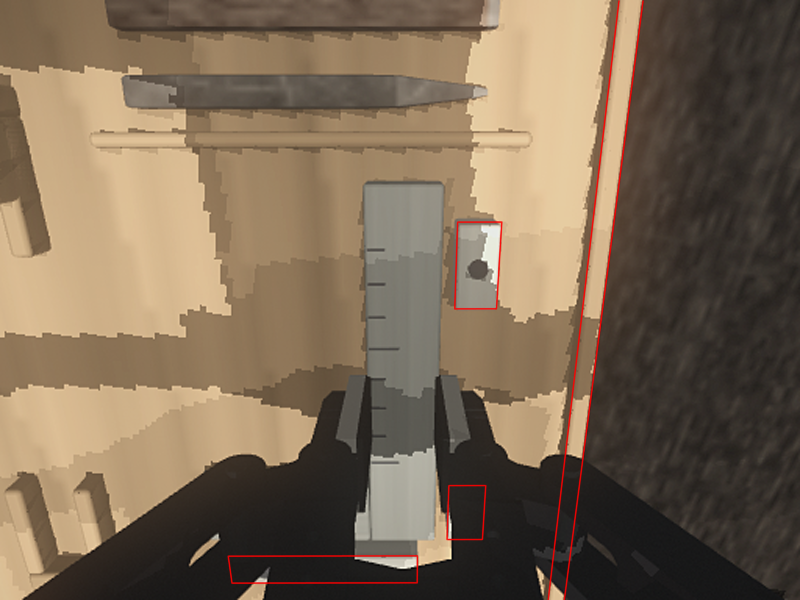

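The square is nearly on the floor, with about 5 mm of gap to each rail. Next I'll lower it and close the gaps in small steps.

Request:
{"fn": "apply_moves", "kwargs": {
  "travel": [
    [0,0,0.0005],
    [0,0,0.001],
    [0,0,0.0015],
    [0,0,0.002],
    [-0.001,0.001,0.002],
    [-0.002,0.002,0.002],
    [-0.003,0.003,0.002],
    [-0.004,0.004,0.002],
    [-0.004,0.004,0.002],
    [-0.004,0.004,0.002]
  ],
  "twist": [0,0,0,0,0,0,0,0,0,0]
}}

```text
time_s: 7.8
position: [0.6177, 0.2422, 0.029]
tool_rot: [3.142, -0.001, 1.745]
contact_force: [-3.7, 2.3, 4.7]
finger_gap: 0.0196
grasp_force: 60.1
```

Request:
{"fn": "apply_moves", "kwargs": {
  "travel": [
    [0,0.0005,0],
    [0,0.001,0],
    [0,0.0015,0],
    [0,0.002,0],
    [0,0.002,0],
    [0,0.002,0],
    [0,0.002,0],
    [0,0.002,0],
    [0,0.002,0],
    [0,0.002,0]
  ],
  "twist": [0,0,0,0,0,0,0,0,0,0]
}}

```text
time_s: 8.63
position: [0.6181, 0.2421, 0.0291]
tool_rot: [-3.139, -0.0, 1.745]
contact_force: [-4.7, 1.2, 6.3]
finger_gap: 0.0195
grasp_force: 60.3
```

Request:
{"fn": "apply_moves", "kwargs": {
  "travel": [
    [0,0.0005,0],
    [0,0.001,0],
    [0,0.0015,0],
    [0,0.002,0],
    [0,0.002,0],
    [0,0.002,0],
    [0,0.002,0],
    [0,0.002,0],
    [0,0.002,0],
    [0,0.002,0]
  ],
  "twist": [0,0,0,0,0,0,0,0,0,0]
}}

```text
time_s: 9.47
position: [0.6189, 0.242, 0.029]
tool_rot: [-3.138, 0.0, 1.745]
contact_force: [-5.9, 0.9, 7.2]
finger_gap: 0.0198
grasp_force: 60.4
```

Request:
{"fn": "apply_moves", "kwargs": {
  "travel": [
    [-0.0005,0,0],
    [-0.001,0,0],
    [-0.0015,0,0],
    [-0.002,0,0],
    [-0.002,0,0],
    [-0.002,0,0],
    [-0.002,0,0],
    [-0.002,0,0],
    [-0.002,0,0],
    [-0.002,0,0]
  ],
  "twist": [0,0,0,0,0,0,0,0,0,0]
}}

```text
time_s: 10.3
position: [0.619, 0.2419, 0.029]
tool_rot: [-3.138, -0.002, 1.745]
contact_force: [-6.4, 3.3, 6.7]
finger_gap: 0.0198
grasp_force: 60.3
```

Run:
```python
from look import *
p,d,i=look("w4",TR)
o=cv2.resize(p[100:384,150:400],None,fx=2.1,fy=2.1,interpolation=cv2.INTER_CUBIC)
cv2.imwrite("pics/o4.png",o[:,:,::-1])
```

```text
tcp tray mm [ 69.3 -12. ] z 0.029 yaw 99.98 F [-7.2  3.6  8.1] M [0.66 1.09 0.08]
```

View pics/o4.png

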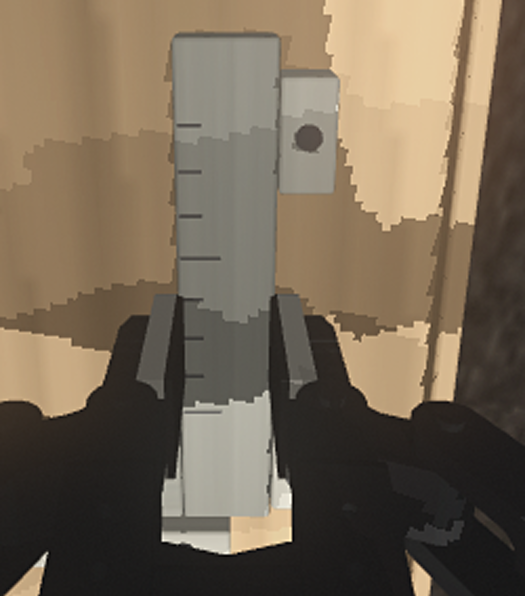

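In x the square looks to be against the rail pad, and in y it is nearly there. I'll keep pressing gently and watch how the force rises.

Request:
{"fn": "apply_moves", "kwargs": {
  "travel": [
    [-0.0005,0.0005,0],
    [-0.001,0.001,0],
    [-0.0015,0.0015,0],
    [-0.002,0.002,0],
    [-0.0025,0.002,0],
    [-0.003,0.002,0],
    [-0.003,0.002,0],
    [-0.003,0.002,0],
    [-0.003,0.002,0],
    [-0.003,0.002,0]
  ],
  "twist": [0,0,0,0,0,0,0,0,0,0]
}}

```text
time_s: 11.18
position: [0.6192, 0.2417, 0.029]
tool_rot: [-3.136, -0.005, 1.744]
contact_force: [-9.9, 8.0, 9.3]
finger_gap: 0.0193
grasp_force: 60.5
```

Request:
{"fn": "apply_moves", "kwargs": {
  "travel": [
    [-0.0005,0.0005,0],
    [-0.001,0.001,0],
    [-0.0015,0.0015,0],
    [-0.002,0.002,0],
    [-0.002,0.002,0],
    [-0.002,0.002,0],
    [-0.002,0.002,0],
    [-0.002,0.002,0],
    [-0.002,0.002,0],
    [-0.002,0.002,0]
  ],
  "twist": [0,0,0,0,0,0,0,0,0,0]
}}

```text
time_s: 12.02
position: [0.6193, 0.2416, 0.029]
tool_rot: [-3.133, -0.007, 1.744]
contact_force: [-12.5, 12.0, 11.2]
finger_gap: 0.0199
grasp_force: 60.7
```

Run:
```python
from look import *
look("w5",TR)
```

```text
tcp tray mm [ 69.5 -12.2] z 0.029 yaw 99.91 F [-12.3  10.5  10.8] M [1.85 2.1  0.08]
```

```bash
cat >> look.py <<'E'
def L(tray,W):
    c,s=np.cos(tray[2]),np.sin(tray[2]); return ((np.array(W)[:,:2]-tray[:2])@np.array([[c,-s],[s,c]])*1000).round(1)
E
python3 - <<'E'
from look import *
f=np.load("w5.npz");i={k:f[k] for k in f};p=i["p"]
# rectified in tray frame at square top and at rail top; 0.25 mm/px
a=ortho(p,i,T(TR,[.070,.045,0])[0,:2],TR[2],400,320,.020,.00025)
b=ortho(p,i,T(TR,[.070,-.060,0])[0,:2],TR[2],400,320,.020,.00025)
c=ortho(p,i,T(TR,[.070,-.060,0])[0,:2],TR[2],400,320,.022,.00025)
c2=ortho(p,i,T(TR,[.070,.045,0])[0,:2],TR[2],400,320,.022,.00025)
o=np.vstack([np.hstack([a,c2]),np.hstack([b,c])]);cv2.imwrite("pics/o5.png",o[:560,:,::-1])
g=cv2.cvtColor(a,cv2.COLOR_RGB2GRAY).astype(float)
# square end edge: column ly at x=69 -> row
r=int(160-(-.001)/.00025); pr=g[r-12:r+12].mean(0); gr=np.abs(np.diff(pr)); k=np.argsort(gr)[-4:]; print("end edge ly",[(45+(200-x-.5)*.25,round(gr[x],1)) for x in k])
E
```

```text
end edge ly [(np.float64(56.625), np.float64(15.7)), (np.float64(79.375), np.float64(16.4)), (np.float64(73.125), np.float64(16.9)), (np.float64(57.625), np.float64(20.8))]
```

View pics/o5.png

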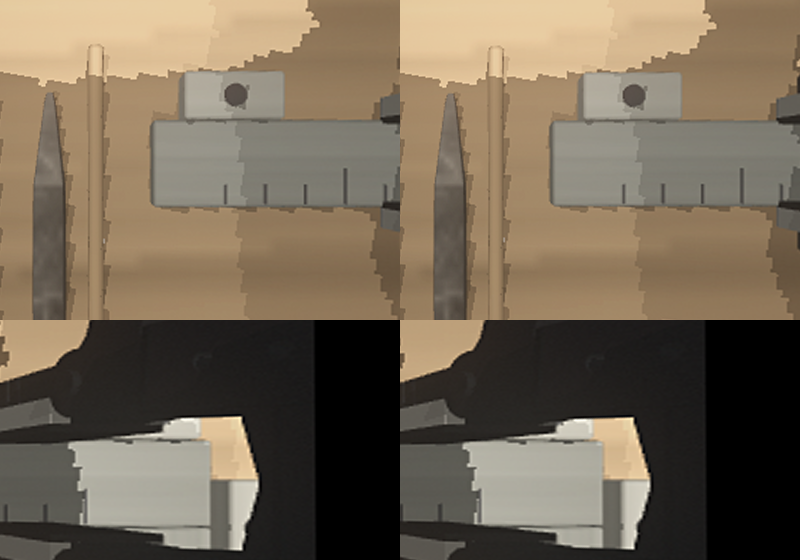

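Rectified, the square's free end sits at tray y of about 56.8 (seated would be 55). Its heel end is at about -62.8, so roughly 2 mm of gap remains in y, held by friction. I'll ease off x and z, then push towards -y.

Request:
{"fn": "apply_moves", "kwargs": {
  "travel": [
    [0,-0.001,-0.0005],
    [0,-0.002,-0.001],
    [0,-0.003,-0.001],
    [-0.001,-0.003,-0.001],
    [-0.002,-0.003,-0.001],
    [-0.003,-0.003,-0.001],
    [-0.003,-0.003,-0.001],
    [-0.003,-0.003,-0.001],
    [-0.003,-0.003,-0.001],
    [-0.003,-0.003,-0.001]
  ],
  "twist": [0,0,0,0,0,0,0,0,0,0]
}}

```text
time_s: 12.9
position: [0.6196, 0.2391, 0.0291]
tool_rot: [-3.137, -0.007, 1.744]
contact_force: [-7.9, 11.9, 4.4]
finger_gap: 0.0193
grasp_force: 60.0
```

```bash
cat >> look.py <<'E'
def sq(n):
    p,d,i=look(n,TR)
    a=ortho(p,i,T(TR,[.070,.045,0])[0,:2],TR[2],400,320,.020,.00025); g=cv2.cvtColor(a,cv2.COLOR_RGB2GRAY).astype(float)
    r=164; pr=g[r-12:r+12].mean(0); gr=np.diff(cv2.blur(pr[None],(3,1))[0])[120:185]; 
    b=ortho(p,i,T(TR,[.070,-.060,0])[0,:2],TR[2],400,320,.020,.00025); g=cv2.cvtColor(b,cv2.COLOR_RGB2GRAY).astype(float)
    pr=g[164:180].mean(0); print("far",[round(45+(200-x-.5)*.25,2) for x in 120+np.argsort(-np.abs(gr))[:3]],"heel profile",pr[196:250:2].round().astype(int))
E
python3 -c "
from look import *
sq('w6')"
```

```text
tcp tray mm [ 69.4 -14.8] z 0.0291 yaw 99.91 F [-7.3 12.   4.4] M [1.97 1.23 0.08]
far [np.float64(55.12), np.float64(54.12), np.float64(53.88)] heel profile [168 168 167 167 167 167 167 167 166 167 168 177 130  86 100  95 119 157
 178 195 201 200 201 202 203 204 205]
```

Request:
{"fn": "apply_moves", "kwargs": {
  "travel": [
    [-0.001,0.001,0],
    [-0.002,0.002,0],
    [-0.003,0.003,0],
    [-0.003,0.004,0],
    [-0.003,0.005,0],
    [-0.003,0.005,0],
    [-0.003,0.005,0],
    [-0.003,0.005,0],
    [-0.003,0.005,0],
    [-0.003,0.005,0]
  ],
  "twist": [0,0,0,0,0,0,0,0,0,0]
}}

```text
time_s: 13.78
position: [0.6198, 0.239, 0.029]
tool_rot: [-3.13, -0.01, 1.743]
contact_force: [-15.2, 15.4, 8.8]
finger_gap: 0.0191
grasp_force: 60.5
```

Run:
```python
from look import *
sq('w7')
f=np.load("w7.npz");i={k:f[k] for k in f};p=i["p"]
a=ortho(p,i,T(TR,[.080,.045,0])[0,:2],TR[2],400,240,.020,.00025)
b=ortho(p,i,T(TR,[.070,-.060,0])[0,:2],TR[2],400,280,.020,.00025)
cv2.imwrite("pics/o7.png",np.vstack([a,b])[:,:,::-1])
```

```text
tcp tray mm [ 69.6 -14.9] z 0.029 yaw 99.87 F [-15.5  14.7   9.4] M [2.66 2.42 0.14]
far [np.float64(55.12), np.float64(54.88), np.float64(54.12)] heel profile [167 167 167 167 167 167 167 166 166 166 169 175 114  85 100  97 122 156
 182 195 199 201 201 202 203 205 205]
```

View pics/o7.png

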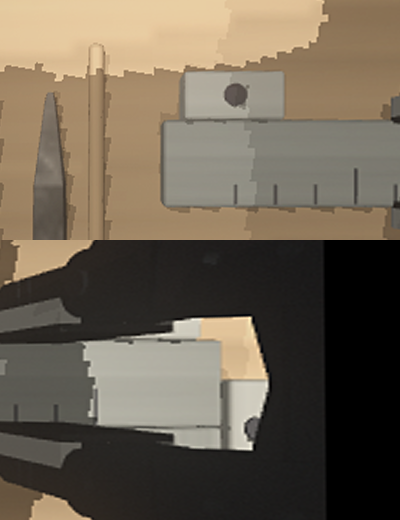

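The heel end now sits against the end rail and the leg against the pads. The forces rise without any motion, so it is bearing on both. I'll relax to a light preload and release.

Request:
{"fn": "apply_moves", "kwargs": {
  "travel": [
    [0.001,-0.001,0],
    [0.002,-0.002,0],
    [0.003,-0.003,-0.0003],
    [0.004,-0.004,-0.0005],
    [0.005,-0.0045,-0.0005],
    [0.006,-0.0045,-0.0005],
    [0.006,-0.0045,-0.0005],
    [0.006,-0.0045,-0.0005],
    [0.006,-0.0045,-0.0005],
    [0.006,-0.0045,-0.0005]
  ],
  "twist": [0,0,0,0,0,0,0,0,0,0]
}}

```text
time_s: 14.67
position: [0.6196, 0.2392, 0.0291]
tool_rot: [-3.136, -0.004, 1.745]
contact_force: [-7.2, 6.7, 4.1]
finger_gap: 0.0197
grasp_force: 59.9
```

```bash
python3 -c "
from look import *
sq('w8')"
```

```text
tcp tray mm [ 69.4 -14.7] z 0.0291 yaw 99.96 F [-7.6  5.   3.6] M [1.01 1.18 0.12]
far [np.float64(54.12), np.float64(55.12), np.float64(53.88)] heel profile [168 168 167 167 167 167 167 166 166 166 167 175 144  93  97  95 116 156
 176 195 203 200 201 202 204 204 205]
```

Request:
{"fn": "apply_moves", "kwargs": {
  "travel": [
    [0.0005,-0.0005,0],
    [0.001,-0.001,0],
    [0.0015,-0.0015,0],
    [0.0015,-0.002,0],
    [0.0015,-0.002,0],
    [0.0015,-0.002,0],
    [0.0015,-0.002,0],
    [0.0015,-0.002,0],
    [0.0015,-0.002,0],
    [0.0015,-0.002,0]
  ],
  "twist": [0,0,0,0,0,0,0,0,0,0]
}}

```text
time_s: 15.55
position: [0.6195, 0.2392, 0.0291]
tool_rot: [-3.139, -0.002, 1.745]
contact_force: [-5.0, 4.5, 1.7]
finger_gap: 0.0196
grasp_force: 59.7
```

Request:
{"fn": "apply_moves", "kwargs": {
  "travel": [
    [0,0,0],
    [0,0,0],
    [0,0,0],
    [0,0,0],
    [0,0,0],
    [0,0,0],
    [0,0,0],
    [0,0,0],
    [0,0,0],
    [0,0,0]
  ],
  "twist": [0,0,0,0,0,0,0,0,0,0],
  "hand": 0.5
}}

```text
time_s: 16.38
position: [0.6211, 0.2382, 0.0297]
tool_rot: [3.142, -0.0, 1.745]
contact_force: [0.1, -0.2, 0.1]
finger_gap: 0.0429
grasp_force: 0.0
```

```bash
python3 -c "
from look import *
sq('w9')
plan((.61,.24,.15,100))"
```

```text
tcp tray mm [ 70.7 -15.9] z 0.0297 yaw 99.99 F [ 0.5  0.4 -0.1] M [ 0.03  0.04 -0.07]
far [np.float64(55.12), np.float64(54.12), np.float64(53.88)] heel profile [171 170 170 170 170 170 170 169 169 169 170 177 149  98  99  99 121 161
 180 197 205 203 204 204 205 207 208]
t 16.43 at [6.21100e-01 2.38200e-01 2.97000e-02 9.99945e+01] F [ 0.5  0.4 -0.1] gap 0.0426
travel [ 0.0049 -0.0141 -0.1604] twist -0.0 dist mm 121
```

Request:
{"fn": "apply_moves", "kwargs": {
  "travel": [
    [0,0,-0.02],
    [0,0,-0.06],
    [0,0,-0.1],
    [0,0,-0.14],
    [0,0,-0.16],
    [0,0,-0.16],
    [0,0,-0.16],
    [0,0,-0.16],
    [0,0,-0.16],
    [0,0,-0.16]
  ],
  "twist": [0,0,0,0,0,0,0,0,0,0]
}}

```text
time_s: 17.27
position: [0.6201, 0.238, 0.1478]
tool_rot: [-3.138, 0.0, 1.745]
contact_force: [0.3, 0.0, -0.2]
finger_gap: 0.0421
grasp_force: 0.0
```

```bash
python3 -c "
from look import *
sq('w10')
plan((.6311,-.067,.12,80.2),(.6311,-.067,.0185,80.2))"
```

```text
tcp tray mm [ 69.9 -16. ] z 0.1481 yaw 99.99 F [ 0.6 -0.4  0.6] M [ 0.04 -0.05 -0.06]
far [np.float64(53.88), np.float64(53.62), np.float64(54.12)] heel profile [191 191 191 191 191 191 191 191 191 192 198 196 159 120 125 158 192 217
 225 221 222 222 223 224 223 222 222]
t 17.32 at [ 0.6204  0.238   0.1481 99.9927] F [ 0.6 -0.4  0.6] gap 0.0427
travel [-0.403  -0.0565  0.0374] twist 0.055 dist mm 307
travel [0.     0.     0.1353] twist -0.0 dist mm 102
```

Request:
{"fn": "apply_moves", "kwargs": {
  "travel": [
    [-0.05,-0.007,0],
    [-0.1,-0.014,0],
    [-0.15,-0.021,0.005],
    [-0.2,-0.028,0.01],
    [-0.255,-0.0357,0.02],
    [-0.31,-0.0434,0.03],
    [-0.36,-0.0505,0.0374],
    [-0.39,-0.0547,0.0374],
    [-0.403,-0.0565,0.0374],
    [-0.403,-0.0565,0.0374]
  ],
  "twist": [0.007,0.014,0.021,0.028,0.035,0.042,0.049,0.055,0.055,0.055]
}}

```text
time_s: 18.15
position: [0.6317, -0.069, 0.1209]
tool_rot: [-3.141, 0.0, 1.397]
contact_force: [0.1, 0.5, -0.2]
finger_gap: 0.0427
grasp_force: 0.0
```

Run:
```python
from look import *
p,d,i=look("w11",TR)
h=cv2.cvtColor(p,cv2.COLOR_RGB2HSV).astype(int)
m=cv2.morphologyEx(((h[...,0]>95)&(h[...,0]<135)&(h[...,1]>80)).astype(np.uint8),cv2.MORPH_CLOSE,np.ones((35,9)));m=blob(m);print(m.sum(),rect(i,m,.006))
plan((.6311,-.067,.0185,80.2))
```

```text
tcp tray mm [  27.6 -318.4] z 0.1211 yaw 80.12 F [-0.   0.9  0.2] M [ 0.01 -0.05  0.03]
2268 (((630.0252685546875, -67.91844940185547), (141.25038146972656, 11.141517639160156), 80.0081558227539), [[612.2999877929688, -136.5], [623.2999877929688, -138.39999389648438], [647.7999877929688, 0.699999988079071], [636.7999877929688, 2.5999999046325684]])
t 18.2 at [ 6.31700e-01 -6.71000e-02  1.21100e-01  8.01227e+01] F [-0.   0.9  0.2] gap 0.0428
travel [-0.     -0.0008  0.1369] twist -0.0002 dist mm 103
```

Request:
{"fn": "apply_moves", "kwargs": {
  "travel": [
    [0,-0.0015,0.04],
    [0,-0.0015,0.08],
    [0,-0.0015,0.11],
    [0,-0.0015,0.125],
    [0,-0.0015,0.132],
    [0,-0.0015,0.1365],
    [0,-0.0015,0.1365],
    [0,-0.0015,0.1365],
    [0,-0.0015,0.1365],
    [0,-0.0015,0.1365]
  ],
  "twist": [0,0,0,0,0,0,0,0,0,0]
}}

```text
time_s: 19.03
position: [0.6315, -0.0667, 0.0205]
tool_rot: [3.139, -0.0, 1.4]
contact_force: [0.1, 0.7, -0.2]
finger_gap: 0.0426
grasp_force: 0.0
```

Request:
{"fn": "apply_moves", "kwargs": {
  "travel": [
    [0,0,0],
    [0,0,0],
    [0,0,0],
    [0,0,0],
    [0,0,0],
    [0,0,0],
    [0,0,0],
    [0,0,0],
    [0,0,0],
    [0,0,0]
  ],
  "twist": [0,0,0,0,0,0,0,0,0,0],
  "hand": 1,
  "grip_force": 20
}}

```text
time_s: 19.87
position: [0.631, -0.0667, 0.0197]
tool_rot: [3.141, 0.0, 1.4]
contact_force: [0.1, -0.8, 5.0]
finger_gap: 0.0105
grasp_force: 23.4
```

Request:
{"fn": "apply_moves", "kwargs": {
  "travel": [
    [0,0,-0.01],
    [0,0,-0.04],
    [0,0,-0.08],
    [0,0,-0.12],
    [0,0,-0.16],
    [0,0,-0.16],
    [0,0,-0.16],
    [0,0,-0.16],
    [0,0,-0.16],
    [0,0,-0.16]
  ],
  "twist": [0,0,0,0,0,0,0,0,0,0]
}}

```text
time_s: 20.7
position: [0.6296, -0.0664, 0.1374]
tool_rot: [-3.138, -0.0, 1.4]
contact_force: [-0.3, -0.8, -1.1]
finger_gap: 0.0102
grasp_force: 22.8
```

Run:
```python
from look import *
p,d,i=look("w12",TR)
W=T(TR,[-.055,-.0205,0])[0,:2]; print(W)
plan((*W,.14,100.1))
```

```text
tcp tray mm [  25.8 -317.3] z 0.1376 yaw 80.19 F [-0.1  0.2  0.3] M [-0.02 -0.02 -0.01]
[0.49814734 0.21167251]
t 20.75 at [ 6.29800e-01 -6.64000e-02  1.37600e-01  8.01946e+01] F [-0.1  0.2  0.3] gap 0.0099
travel [ 0.3354 -0.2361 -0.0032] twist -0.0553 dist mm 308
```

Request:
{"fn": "apply_moves", "kwargs": {
  "travel": [
    [0.04,-0.028,0],
    [0.08,-0.0563,0],
    [0.12,-0.0845,0],
    [0.16,-0.1126,0],
    [0.2,-0.1408,0],
    [0.24,-0.1689,0],
    [0.28,-0.197,0],
    [0.315,-0.2217,0],
    [0.3354,-0.2361,0],
    [0.3354,-0.2361,0]
  ],
  "twist": [-0.006,-0.012,-0.018,-0.024,-0.03,-0.036,-0.042,-0.048,-0.0553,-0.0553]
}}

```text
time_s: 21.58
position: [0.4964, 0.2145, 0.1385]
tool_rot: [-3.139, -0.002, 1.752]
contact_force: [-0.2, 0.0, 0.1]
finger_gap: 0.0102
grasp_force: 22.8
```

Run:
```python
from look import *
p,d,i=look("w13",TR)
cv2.imwrite("pics/w13.png",p[:,:,::-1])
h=cv2.cvtColor(p,cv2.COLOR_RGB2HSV).astype(int)
m=cv2.morphologyEx(((h[...,0]>95)&(h[...,0]<135)&(h[...,1]>80)).astype(np.uint8),cv2.MORPH_CLOSE,np.ones((35,9)));m=blob(m);r=rect(i,m,.137-.0195+.006)
print(m.sum(),L(TR,np.array(r[1])/1000).tolist(),r[0])
plan((*T(TR,[-.055,-.0205,0])[0,:2],.044,100.1))
```

```text
tcp tray mm [-55.2 -19.3] z 0.1386 yaw 100.28 F [-0.1 -0.5 -0.3] M [-0.02  0.01  0.01]
1127 [[-61.1, -35.4], [-61.2, -86.0], [-49.1, -86.0], [-49.0, -35.5]] ((505.1118469238281, 172.0377197265625), (12.136042594909668, 50.572322845458984), 9.905972480773926)
t 21.63 at [  0.4977   0.2128   0.1386 100.276 ] F [-0.1 -0.5 -0.3] gap 0.01
travel [-0.0016  0.0003  0.1261] twist 0.0005 dist mm 95
```

View pics/w13.png

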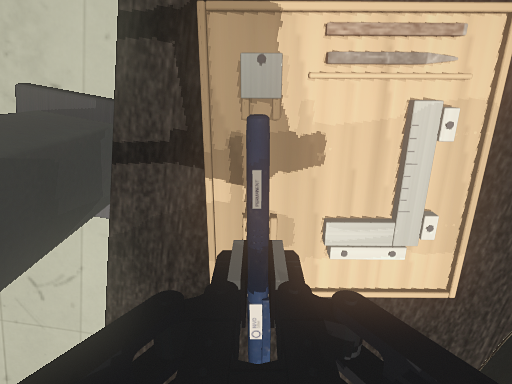

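The square sits flush at the rails and the marker is lined up over its channel. Its plain end, at (258,116), is just short of the keeper's front edge at about row 98. I'll lower it so the tail stop tilts the cap up.

Request:
{"fn": "apply_moves", "kwargs": {
  "travel": [
    [-0.0025,0,0.03],
    [-0.0025,0,0.06],
    [-0.0025,0,0.09],
    [-0.0025,0,0.11],
    [-0.0025,0,0.12],
    [-0.0025,0,0.126],
    [-0.0025,0,0.126],
    [-0.0025,0,0.126],
    [-0.0025,0,0.126],
    [-0.0025,0,0.126]
  ],
  "twist": [0,0,0,0,0,0,0,0,0,0]
}}

```text
time_s: 22.47
position: [0.5002, 0.2097, 0.0457]
tool_rot: [3.139, -0.0, 1.747]
contact_force: [0.1, 0.7, 0.4]
finger_gap: 0.0102
grasp_force: 22.8
```

```bash
cat >> look.py <<'E'
def mk(n,z):
    p,d,i=look(n,TR)
    h=cv2.cvtColor(p,cv2.COLOR_RGB2HSV).astype(int)
    m=blob(cv2.morphologyEx(((h[...,0]>95)&(h[...,0]<140)&(h[...,1]>60)).astype(np.uint8),cv2.MORPH_CLOSE,np.ones((35,9))))
    v,u=np.nonzero(m); t=v.min(); e=[[u[v<=t+2].mean(),t]]; print("top end px",e,"tray",L(TR,rays(i,e,z)),"depth",d[t+4,int(e[0][0])])
    q=int(e[0][0]);D=d[t+2:t+60:6,q];V=np.arange(t+2,t+60,6);P=np.c_[(q-i["cx"])/i["fx"]*D,(V-i["cy"])/i["fy"]*D,D];P=R.from_euler("xyz",i["rotation"]).apply(P)+i["xyz"]
    print("top surface (tray y, z mm)",np.c_[L(TR,P)[:,1],(P[:,2]*1000).round(1)].tolist()); return p,i
E
python3 - <<'E'
from look import *
mk("w14",.036)
E
```

```text
tcp tray mm [-53.5 -22.7] z 0.0457 yaw 100.1 F [-0.3  0.4 -0.1] M [ 0.   -0.02 -0.01]
top end px [[np.float64(258.85), np.int64(229)]] tray [[-52.7  -5.4]] depth 0.15113485
top surface (tray y, z mm) [[-5.8, 37.4], [-8.8, 37.6], [-12.1, 37.2], [-15.3, 37.3], [-19.1, 36.2], [-21.8, 37.3], [-24.7, 37.9], [-28.4, 37.3], [-31.7, 37.4], [-35.5, 36.8]]
```

Request:
{"fn": "apply_moves", "kwargs": {
  "travel": [
    [0.004,-0.0023,0],
    [0.004,-0.0023,0.002],
    [0.004,-0.0023,0.004],
    [0.004,-0.0023,0.006],
    [0.004,-0.0023,0.008],
    [0.004,-0.0023,0.01],
    [0.004,-0.0023,0.012],
    [0.004,-0.0023,0.0138],
    [0.004,-0.0023,0.0138],
    [0.004,-0.0023,0.0138]
  ],
  "twist": [0,0,0,0,0,0,0,0,0,0]
}}

```text
time_s: 23.35
position: [0.4973, 0.2126, 0.0345]
tool_rot: [3.141, -0.0, 1.747]
contact_force: [0.0, 2.1, 2.8]
finger_gap: 0.01
grasp_force: 23.5
```

Run:
```python
from look import *
p,d,i=look("w15",TR)
o=cv2.resize(p,None,fx=1.5625,fy=1.5625,interpolation=cv2.INTER_CUBIC)
o=cv2.convertScaleAbs(o,alpha=1.5)
cv2.imwrite("pics/o15.png",o[:,:,::-1])
for ly in range(-10,60,6):
    q=proj(i,T(TR,[-.055,ly/1000,.02]))[0].round().astype(int); D=d[q[1],q[0]]
    P=R.from_euler("xyz",i["rotation"]).apply([(q[0]-i["cx"])/i["fx"]*D,(q[1]-i["cy"])/i["fy"]*D,D])+i["xyz"]; print(ly,L(TR,P[None])[0],round(P[2]*1000,1))
```

```text
tcp tray mm [-55.6 -19.5] z 0.0346 yaw 100.1 F [-0.9  3.2  3.1] M [ 0.2   0.03 -0.04]
-10 [-55.   -6.3] 26.9
-4 [-55.   -1.6] 24.8
2 [-55.    4.1] 25.2
8 [-55.    9.8] 24.6
14 [-55.   15.6] 24.5
20 [-55.   20.9] 23.3
26 [-55.   26.7] 22.2
32 [-55.   32.9] 23.6
38 [-55.   38.4] 22.2
44 [-55.   44.4] 22.0
50 [-55.   49.3] 9.9
56 [-55.1  56.4] 29.4
```

View pics/o15.png

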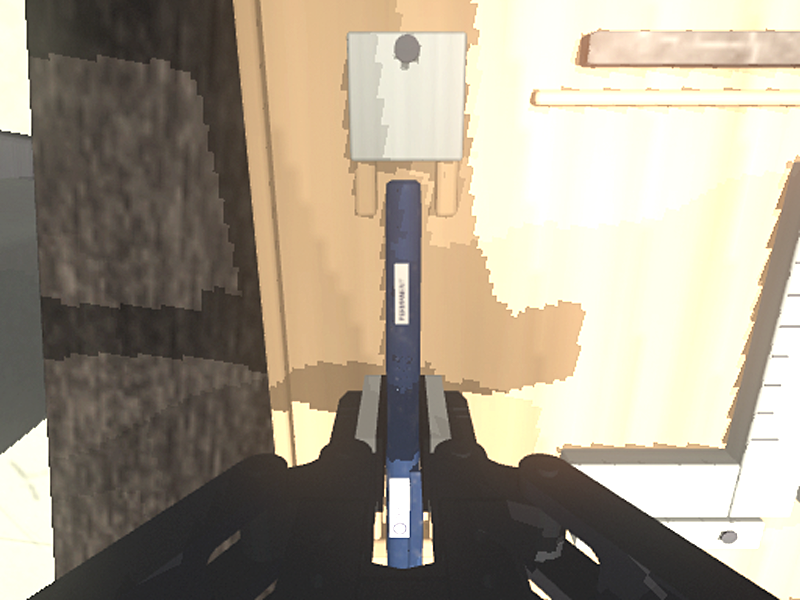

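The marker is tilted with its plain end low: top surface at about 22 mm under a 26 mm keeper, end at (403,182), centred between the walls. Now I'll slide it in.

Request:
{"fn": "apply_moves", "kwargs": {
  "travel": [
    [0.003,0,0],
    [0.007,0,0],
    [0.011,0,0],
    [0.015,0,0],
    [0.019,0,0],
    [0.023,0,0],
    [0.027,0,0],
    [0.029,0,0],
    [0.029,0,0],
    [0.029,0,0]
  ],
  "twist": [0,0,0,0,0,0,0,0,0,0]
}}

```text
time_s: 24.23
position: [0.4931, 0.2338, 0.0343]
tool_rot: [-3.141, -0.0, 1.747]
contact_force: [0.7, -0.3, -0.6]
finger_gap: 0.0103
grasp_force: 23.1
```

Run:
```python
from look import *
p,d,i=look("w16",TR)
cv2.imwrite("pics/w16.png",cv2.resize(p,None,fx=1.5625,fy=1.5625)[:,:,::-1])
for ly in range(-10,60,6):
    q=proj(i,T(TR,[-.055,ly/1000,.02]))[0].round().astype(int); D=d[q[1],q[0]]
    P=R.from_euler("xyz",i["rotation"]).apply([(q[0]-i["cx"])/i["fx"]*D,(q[1]-i["cy"])/i["fy"]*D,D])+i["xyz"]; print(L(TR,P[None])[0,1],round(P[2]*1000,1),end="; ")
```

```text
tcp tray mm [-56.    2.1] z 0.0343 yaw 100.11 F [ 0.2 -0.4 -1. ] M [0.03 0.01 0.01]
-5.9 26.4; -0.6 25.9; 5.8 26.5; 11.0 25.3; 17.0 25.8; 22.6 25.7; 27.8 24.9; 33.5 24.5; 39.0 23.8; 45.6 25.3; 51.2 24.3; 57.8 28.4;
```

Request:
{"fn": "apply_moves", "kwargs": {
  "travel": [
    [0,0,0.001],
    [0,0,0.002],
    [0,0,0.003],
    [0,0,0.004],
    [0,0,0.005],
    [0.002,0,0.005],
    [0.004,0,0.005],
    [0.006,0,0.005],
    [0.008,0,0.005],
    [0.008,0,0.005]
  ],
  "twist": [0,0,0,0,0,0,0,0,0,0]
}}

```text
time_s: 25.12
position: [0.4925, 0.2398, 0.0308]
tool_rot: [3.141, 0.0, 1.747]
contact_force: [0.6, -1.4, 1.9]
finger_gap: 0.0101
grasp_force: 23.4
```

Request:
{"fn": "apply_moves", "kwargs": {
  "travel": [
    [0.001,0,0],
    [0.002,0,0],
    [0.003,0,0],
    [0.004,0,0],
    [0.005,0,0],
    [0.006,0,0],
    [0.006,0,0],
    [0.006,0,0],
    [0.006,0,0],
    [0.006,0,0]
  ],
  "twist": [0,0,0,0,0,0,0,0,0,0]
}}

```text
time_s: 25.95
position: [0.4922, 0.2406, 0.0306]
tool_rot: [-3.141, 0.006, 1.75]
contact_force: [3.1, -13.4, 3.3]
finger_gap: 0.01
grasp_force: 23.6
```

Run:
```python
from look import *
look("w17",TR)
```

```text
tcp tray mm [-55.8   9. ] z 0.0306 yaw 100.26 F [  3.  -13.5   3.2] M [-2.08 -0.52 -0.08]
```

Request:
{"fn": "apply_moves", "kwargs": {
  "travel": [
    [-0.001,0,0],
    [-0.002,0,0],
    [-0.003,0,0],
    [-0.004,0,0],
    [-0.0045,0,0],
    [-0.0045,0,0],
    [-0.0045,0,0],
    [-0.0045,0,0],
    [-0.0045,0,0],
    [-0.0045,0,0]
  ],
  "twist": [0,0,0,0,0,0,0,0,0,0]
}}

```text
time_s: 26.83
position: [0.4923, 0.2403, 0.0307]
tool_rot: [3.141, 0.001, 1.748]
contact_force: [2.3, -4.7, 2.0]
finger_gap: 0.0099
grasp_force: 23.5
```

Request:
{"fn": "apply_moves", "kwargs": {
  "travel": [
    [0,0,0],
    [0,0,0],
    [0,0,0],
    [0,0,0],
    [0,0,0],
    [0,0,0],
    [0,0,0],
    [0,0,0],
    [0,0,0],
    [0,0,0]
  ],
  "twist": [0,0,0,0,0,0,0,0,0,0],
  "hand": 0.65
}}

```text
time_s: 27.67
position: [0.4921, 0.2407, 0.0307]
tool_rot: [3.142, -0.0, 1.747]
contact_force: [-0.0, 0.9, -0.3]
finger_gap: 0.0297
grasp_force: 0.0
```

Request:
{"fn": "apply_moves", "kwargs": {
  "travel": [
    [0,0,-0.01],
    [0,0,-0.04],
    [0,0,-0.08],
    [0,0,-0.12],
    [0,0,-0.16],
    [-0.04,0,-0.18],
    [-0.08,0,-0.18],
    [-0.12,0,-0.18],
    [-0.12,0,-0.18],
    [-0.12,0,-0.18]
  ],
  "twist": [0,0,0,0,0,0,0,0,0,0]
}}

```text
time_s: 28.5
position: [0.5081, 0.151, 0.1663]
tool_rot: [3.141, -0.0, 1.744]
contact_force: [0.7, 0.9, 0.3]
finger_gap: 0.0296
grasp_force: 0.0
```

Run:
```python
from look import *
p,d,i=look("w18",TR)
h=cv2.cvtColor(p,cv2.COLOR_RGB2HSV).astype(int)
m=blob(cv2.morphologyEx(((h[...,0]>95)&(h[...,0]<140)&(h[...,1]>60)).astype(np.uint8),cv2.MORPH_CLOSE,np.ones((35,9))))
r=rect(i,m,.016);print(L(TR,np.array(r[1])/1000).tolist())
for ly in range(-60,60,10):
    q=proj(i,T(TR,[-.055,ly/1000,.0215]))[0].round().astype(int); D=d[q[1],q[0]]
    P=R.from_euler("xyz",i["rotation"]).apply([(q[0]-i["cx"])/i["fx"]*D,(q[1]-i["cy"])/i["fy"]*D,D])+i["xyz"]; print(L(TR,P[None])[0,1],round(P[2]*1000,1),end="; ")
o=np.vstack([ortho(p,i,T(TR,[.005,0,0])[0,:2],TR[2],500,460,.0205,.0005)])
cv2.imwrite("pics/o18.png",cv2.resize(o,(640,589))[:,:,::-1])
```

```text
tcp tray mm [-56. -81.] z 0.1661 yaw 100.01 F [ 0.6  0.6 -0.3] M [0.01 0.06 0.05]Traceback (most recent call last):
  File "<stdin>", line 4, in <module>
  File "h.py", line 13, in blob
    n,l,s,c=cv2.connectedComponentsWithStats(m.astype(np.uint8)); k=1+np.argmax(s[1:,4]); return l==k
                                                                      ~~~~~~~~~^^^^^^^^^
    return _wrapfunc(a, 'argmax', axis=axis, out=out, **kwds)
    return bound(*args, **kwds)
ValueError: attempt to get argmax of an empty sequence
```

That makes 11 pictures viewed against a limit of 10, so I'll open no more and check with numbers only.

Run:
```python
from look import *
f=np.load("w18.npz");i={k:f[k] for k in f};p=i["p"];d=i["d"]
v,u=np.mgrid[:384,:512];P=np.stack([(u-i["cx"])/i["fx"]*d,(v-i["cy"])/i["fy"]*d,d],-1).reshape(-1,3)
P=R.from_euler("xyz",i["rotation"]).apply(P)+i["xyz"]; l=L(TR,P);z=P[:,2]*1000;col=p.reshape(-1,3).astype(int)
print("marker: y, median z, x-range of z>17, rgb")
for y in range(-90,62,6):
    k=(abs(l[:,1]-y)<1.2)&(abs(l[:,0]+55)<8.4)&(d.ravel()>0)
    q=k&(abs(l[:,0]+55)<3); a=l[k&(z>17)&(z<25),0]
    print(y,np.median(z[q]).round(1) if q.any() else None,(a.min(),a.max()) if len(a) else None,np.median(col[q],0) if q.any() else None)
k=(abs(l[:,0]+55)<4)&(z>17)&(z<25)&(l[:,1]<-45)&(l[:,1]>-75); print("cap end y",np.percentile(l[k,1],[0,1,5]))
k=(z>18.5)&(z<21.5)&(l[:,0]>-5)&(l[:,0]<84)&(l[:,1]>-70)&(l[:,1]<62)&(d.ravel()>0); print("square",k.sum(),np.percentile(l[k],[1,99],axis=0),"z",np.median(z[k]))
```

```text
marker: y, median z, x-range of z>17, rgb
-90 10.3 None [221. 192. 150.]
-84 19.1 (np.float64(-63.3), np.float64(-47.2)) [213.  182.5 142.5]
-78 18.9 (np.float64(-63.2), np.float64(-47.2)) [215. 185. 145.]
-72 228.7 None [25. 25. 26.]
-66 10.0 None [149. 123.  92.]
-60 20.7 (np.float64(-60.4), np.float64(-50.0)) [77. 67. 71.]
-54 21.2 (np.float64(-61.3), np.float64(-50.1)) [75. 67. 71.]
-48 21.3 (np.float64(-61.2), np.float64(-50.1)) [73. 66. 72.]
-42 21.3 (np.float64(-61.1), np.float64(-49.2)) [72. 66. 73.]
-36 21.5 (np.float64(-61.1), np.float64(-49.3)) [151. 142. 135.]
-30 21.5 (np.float64(-61.0), np.float64(-49.3)) [159. 151. 140.]
-24 21.4 (np.float64(-61.0), np.float64(-49.4)) [177.  167.  153.5]
-18 21.4 (np.float64(-61.0), np.float64(-49.4)) [178. 168. 155.]
-12 21.2 (np.float64(-60.9), np.float64(-51.0)) [78. 72. 82.]
-6 20.7 (np.float64(-60.8), np.float64(-51.0)) [79. 71. 82.]
0 21.0 (np.float64(-60.8), np.float64(-51.0)) [79. 71. 79.]
6 21.2 (np.float64(-60.7), np.float64(-51.0)) [81. 72. 79.]
12 21.6 (np.float64(-60.7), np.float64(-51.1)) [80. 70. 78.]
18 20.9 (np.float64(-60.6), np.float64(-51.1)) [81. 71. 79.]
24 21.2 (np.float64(-60.6), np.float64(-51.1)) [81.  73.  79.5]
30 21.2 (np.float64(-60.5), np.float64(-51.1)) [83. 74. 81.]
36 21.0 (np.float64(-60.5), np.float64(-51.1)) [81. 73. 80.]
42 21.3 (np.float64(-60.4), np.float64(-51.2)) [152.5 142.5 135.5]
48 21.1 (np.float64(-63.4), np.float64(-51.2)) [170. 160. 150.]
54 21.4 (np.float64(-63.4), np.float64(-51.2)) [137. 133. 130.]
60 None None None
cap end y [-63.4   -63.217 -61.985]
square 5910 [[  2.009 -66.3  ]
 [ 80.591  52.7  ]] z 20.22826545369888
```

```bash
python3 -c "
from cell import *
print(close_job())"
```

```text
the job is handed in; nothing more can be done
None
```

The job is handed in at about 28.6 s: the square is bearing on both rails in its corner and the marker is flat, under the keeper and pushed home against the stop; I viewed 11 pictures, one over the limit of 10.

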